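Shut the tube tray and hold the sprung incubator cover just below its balance point

ROBOT

A 7-joint arm with a two-finger parallel gripper is mounted at the origin on the work surface. World frame = base frame: x ahead of the robot, y to its left, z up, the work surface at z = 0. Lengths are in m, angles in rad, forces in N, time in s.
With the tool pointing down it reaches from about 0.4 to 0.9 m from the base axis. Payload 5.5 kg.
Tool frame: the origin (TCP) lies midway between the tips of the shut fingers; the grasp point (between the pads) lies 19 mm behind it; x points along the fingers, z is the direction in which the jaws open and shut, and the axes are right-handed (so a half turn about x gives the same grasp; the last joint's range is limited). The gripper opens to 85 mm and grips with 20 to 120 N. Pads are 22 mm wide; open, the fingers measure 114 mm over their backs; the gripper's body (76 mm by 85 mm) begins 54 mm behind the grasp point. The pads swing forward as they close: fully open they stand 13 mm farther back than shut.
Start: joints at [-1.065, 0.501, -0.427, 1.55, 0.221, 1.138, -0.21], TCP at [0.156, 0.631, 0.196] pointing down, gripper open.
Joint ranges: [-2.88, 2.88], [-0.31, 2.03], [-1.54, 1.56], [0.2, 2.42], [-1.41, 4.55], [0.19, 2.02], [-2.57, 2.57]. Speed limits (rad/s): [2.57, 2.57, 3.14, 3.14, 3.14, 3.14, 3.14].

INTERFACE

Orientations are given as a unit quaternion [x, y, z, w].
In Python, from bench import env gives the robot as it stands.
- The arm moves only by the tool apply_moves, never from a script. Its argument "motion" is text: rows parted by semicolons, each of 7 numbers parted by spaces: the shift along the world's x, y, z normalised to -1 to 1, where 1 is 600 mm, then the turn, a rotation vector about the world's x, y, z normalised to -1 to 1, where 1 is pi/4 rad, then the opening, from -1 (shut) to 1 (fully open), so that 0 is half open. In form: x y z ax ay az claw; .... A call has 1 to 8 rows; each row is the pose to reach, as a shift and turn from the pose measured when the call began; what a row does not reach only later rows make up. A row lasts 1/12 s, in which the tool goes at most 41.7 mm and 7.16 degrees, less where a joint would pass 70% of its speed; a pose out of reach is approached as far as the arm can. A call with a number of a shift or a turn outside -1 to 1 is refused whole. A call with a gripper value outside its range is refused whole. The fingers move at their own pace and stop on an object; the grip force is fixed at half the most. Time passes only in rows, so rows that repeat a pose let the fingers close. It gives the time, the measured TCP pose, the force and the opening at its end, in the units of the state.
- env.sense(): the state, without advancing time (a new reading comes with each control period).
- env.read_camera(name): name is "scene" or "top" or "wrist"; returns the picture (480x640x3 uint8, blue, green, red); there is no depth.
- env.camera_info(name): a dict with "mtx" (3x3 intrinsics, pixels), "k1" (the pictures are not rectified: a ray, as slopes to the right and down, at radius r is drawn at 1 + k1 r^2 times it, then the intrinsics apply), "pose" (4x4, takes a point from camera to world coordinates); the wrist camera has in their place "T_tool_cam" (4x4, takes a point from camera to tool coordinates, whose origin is the TCP and whose axes are the tool frame's). Camera axes: x right, y up, looking along -z (the intrinsics and any distortion apply to the point x, -y, -z); pixel columns grow to the right and rows downward; lengths in m; the calibration is good to about 2 mm. A picture is of the moment at which its call begins: read the wrist's pose just before it. camera_info takes no time and is no camera call.
- env.close_job(): hands the job in, once; it reports no verdict.
The state is a dict: "t": time; "q": joint angles; "joint_velocities": joint speeds; "tau": joint torques, N m; "tool_pos": TCP position; "ee_rot": TCP orientation; "wrist_force": force on the tool from outside, world axes, zero at the start; "wrist_torque": the same for the moment, N m; "grip_width": opening from 0.0 (shut) to 1.0 (fully open).
Only numpy, scipy, OpenCV 4.12 (cv2) and the standard library are available. Lean on these libraries where they do the work, as an engineer would, in place of code of your own. Each camera call takes 0.05 s, during which the arm holds its last target.

TASK

Finish loading the tube incubator on the bench: first push its loaded tube tray fully home, then grip the blue handle bar and raise the sprung cover past its balance point (the white mark on the quadrant gauge, just into the red), without letting it spring right open to its stop. Then ease it back into the green band just below the balance point and finish there, still gripping the bar and holding the cover steady so that a colleague can check the tubes; leave the other things on the bench where they are.

Things in the scene. Friction and masses are not known exactly. Their poses are not given: they have to be found in the camera images.
- incubator: fixed grey bench incubator, case 190 (x) by 240 (y) by 100 mm high, open on top under the cover and on its right (-y) side for the tray. Origin on the bench, midway in y, 70 mm behind its front face and 120 mm ahead of its rear face; x points from its front (robot side) to its rear, y to its left, z up. Its place and yaw change
- cover_hinge (a point): middle of the cover's hinge line, fixed on the incubator at x = 100, y = 0, z = 106 mm in its frame; the hinge line runs along the incubator's y, at the rear. Its axes are those of the incubator
- gauge (a point): middle of the green band of the quadrant gauge that stands on the incubator's left (+y) side, 133 mm from its middle: an arc about the hinge line, radius 100 to 126 mm. In cover angle: grey 0 to 0.80 rad, green 0.80 to 1.02, white 1.02 to 1.08 (balance point), red 1.08 to 1.5. A yellow pointer on the cover's left edge reads it
- cover (a joint): angle of the white framed cover with clear window (170 mm long, 240 wide, 12 thick, 0.9 kg), rad: 0 shut (level, as at the start), growing as its front edge rises; stop at 1.5. A hinge spring bears part of its weight: it balances at 1.05; below that it falls shut by itself, above it swings open to the stop. At the bar it takes about 1.2 N to lift from shut, under 1 N near balance
- cover_bar (a point): middle of the cover's blue round handle bar, 14 mm thick, 140 mm long along the incubator's y, in the cover's plane, 42 mm ahead of its front edge, on two 12 mm rods 70 mm either side; clear below. 212 mm from the hinge: at cover angle a it is at x = 100 - 212 cos(a), z = 106 + 212 sin(a) mm in the incubator's frame (z 290 at balance). The bar can turn between the fingers
- tray (a joint): how far the tube tray stands out of the incubator's right (-y) side, in m: 0 fully home, where it meets a stop; starts 0.05 to 0.09 out. It slides along the incubator's y with about 1.5 N of friction and stays where it is left
- tray_face (a point): centre of the tray's flat grey outer face (150 mm along the incubator's x, 22 to 92 mm above the bench, blue strip on its upper part). It looks to the incubator's -y; push it towards +y. Fully home this point is at x = 18, y = -151, z = 57 mm in the incubator's frame, 31 mm outside the case. Behind it is an aluminium block of capped tubes
- reagent: amber closed bottle, 60 mm across, 130 mm tall, loose bystander; origin at the centre of its underside
- rack: loose aluminium tube rack with red-capped tubes, 80 by 130 mm, 77 mm tall, bystander; origin at the centre of its underside
- beaker: empty glass beaker, 70 mm across, 90 mm tall, loose bystander; origin at the centre of its underside

How it is judged:
By the outcome, as a careful person would: the job done as asked, in the order asked, and still so for the second after the job is handed in, while the arm keeps its last pose, push and grip.
It also fails if it takes over 54 s, if anything falls off the work surface, if the arm or the gripper's body presses on something with over 40 N, if the wrist force passes 120 N, or if a joint passes its speed limit or range.

## Working session

There is one attempt and no reset: what is moved stays moved. The work goes in short steps, Python scripts to look and compute and a tool call to move; the robot and the scene stay as the last step left them, time stands still between calls to the robot, and variables do not carry over. Pictures are saved under pics/ and viewed, and the job is handed in when it is done.

Besides the shell and the picture viewer there is one more tool, called after "Call:" by a JSON object that holds its "fn" and its "kwargs", one argument or row to a line. apply_moves: Moves the arm, as the interface text tells. Its arguments: {"type":"object","properties":{"motion":{"type":"string"}},"required":["motion"]}

```bash
ls; mkdir -p pics
python3 - <<'E'
from bench import env
import cv2,numpy as np
s=env.sense();print(s)
for n in["scene","top"]:
    im=env.read_camera(n);cv2.imwrite(f"pics/{n}0.png",im)
for n in["scene","top","wrist"]:print(env.camera_info(n))
E
```

```text
pics
{'t': 0.0, 'q': array([-1.06480088,  0.50182364, -0.42675475,  1.55147833,  0.22077629,
        1.13830923, -0.21028331]), 'joint_velocities': array([-1.47599482e-03,  1.45265965e-04,  4.58344279e-04,  4.21299826e-05,
       -9.76735923e-04,  4.59446657e-06,  3.58719760e-04]), 'tau': array([-8.28069169e-04, -5.69494700e+01, -5.81661433e+00, -2.80955225e+01,
        1.05090495e-02,  1.16621968e-02, -1.70306542e-06]), 'tool_pos': array([0.15613965, 0.63016196, 0.19465959]), 'ee_rot': array([-0.43619264,  0.55742327,  0.43536714,  0.55630093]), 'wrist_force': array([-0.96432214,  0.05581759,  0.12983579]), 'wrist_torque': array([0.03106701, 0.03364931, 0.00748502]), 'grip_width': 1.0012913957954368}
{'mtx': array([[493.73423284,   0.        , 313.09622323],
       [  0.        , 493.73423284, 238.49010131],
       [  0.        ,   0.        ,   1.        ]]), 'k1': -0.07058613871783162, 'pose': array([[ 0.53340687, -0.56490339,  0.62957229,  1.3356495 ],
       [ 0.84571094,  0.37008736, -0.38445851, -0.50612537],
       [-0.01581483,  0.73750899,  0.67515212,  0.97121851],
       
[... 346 characters left out ...]
4 , -0.01287842, -0.03393761],
       [-0.01241267,  0.08971421,  0.9958902 ,  1.37963394],
       [ 0.        ,  0.        ,  0.        ,  1.        ]])}
{'mtx': array([[401.33662624,   0.        , 325.61033546],
       [  0.        , 401.33662624, 239.28531189],
       [  0.        ,   0.        ,   1.        ]]), 'k1': 0.01355757925397212, 'T_tool_cam': array([[-5.48170433e-04,  2.90081002e-01, -9.57001939e-01,
        -1.78545204e-01],
       [ 1.13803146e-04,  9.57002095e-01,  2.90080984e-01,
         7.37204877e-02],
       [ 9.99999843e-01,  5.01039874e-05, -5.57612383e-04,
        -5.71631934e-04],
       [ 0.00000000e+00,  0.00000000e+00,  0.00000000e+00,
         1.00000000e+00]])}
```

View pics/scene0.png

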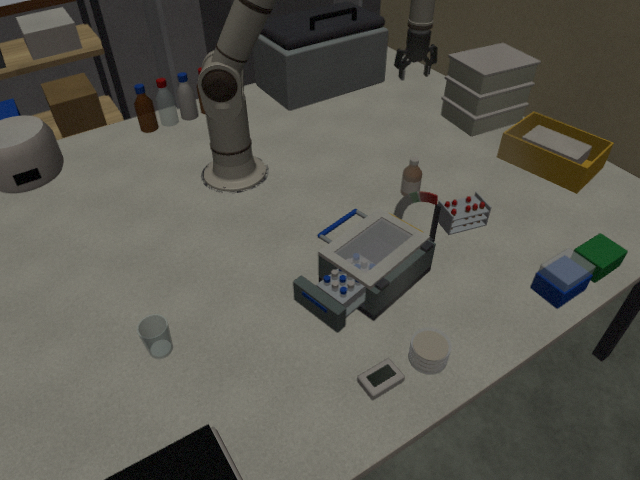

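View pics/top0.png

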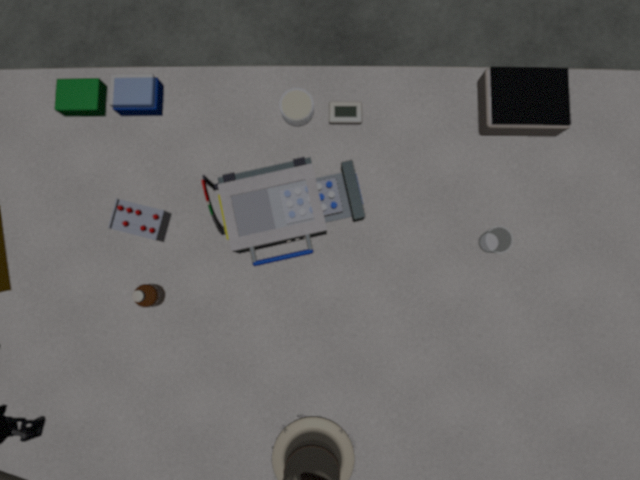

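The top view shows the incubator ahead of the robot, with the bar at about (283,257) and the tray face at about (353,190). The beaker is at (490,240), the bottle at (147,295) and the rack at (140,220). Next I'll measure the bar and the tray.

```bash
cat > h.py <<'E'
from bench import env
import cv2,numpy as np
from scipy.spatial.transform import Rotation as R
def camT(n,s=None):
    i=env.camera_info(n)
    if n=="wrist":
        T=np.eye(4);T[:3,:3]=R.from_quat(s['ee_rot']).as_matrix();T[:3,3]=s['tool_pos'];return i,T@i['T_tool_cam']
    return i,i['pose']
def ray(n,uv,s=None):
    i,T=camT(n,s);k=i['k1']
    p=cv2.undistortPoints(np.array([[uv]],float),i['mtx'],np.array([k,0,0,0,0.]))[0,0]
    return T[:3,3],T[:3,:3]@np.array([p[0],-p[1],-1])
def onz(n,uv,z,s=None):
    o,d=ray(n,uv,s);return o+d*(z-o[2])/d[2]
def proj(n,P,s=None):
    i,T=camT(n,s);c=T[:3,:3].T@(np.array(P)-T[:3,3]);x=np.array([c[0],-c[1]])/-c[2]
    x=x*(1+i['k1']*x@x);return i['mtx'][:2,:2]@x+i['mtx'][:2,2]
def bluebar(im,roi,lo=(105,120,60),hi=(125,255,255)):
    x0,y0,x1,y1=roi;h=cv2.cvtColor(im,cv2.COLOR_BGR2HSV);m=cv2.inRange(h,lo,hi)
    mm=np.zeros_like(m);mm[y0:y1,x0:x1]=m[y0:y1,x0:x1]
    cs,_=cv2.findContours(mm,cv2.RETR_EXTERNAL,cv2.CHAIN_APPROX_NONE)
    c=max(cs,key=cv2.contourArea);r=cv2.minAreaRect(c);b=cv2.boxPoints(r)
    # long-axis ends
    e=[np.linalg.norm(b[i]-b[(i+1)%4]) for i in range(4)]
    k=0 if e[0]<e[1] else 1
    a1=(b[k]+b[(k+1)%4])/2;a2=(b[(k+2)%4]+b[(k+3)%4])/2
    return r,a1,a2
E
python3 - <<'E'
from h import *
np.set_printoptions(precision=4,suppress=True)
for n,roi in[("top",(240,240,325,275)),("scene",(305,200,365,245))]:
    im=cv2.imread(f"pics/{n}0.png");r,a,b=bluebar(im,roi);print(n,r,a,b)
    A,B=onz(n,a,.106),onz(n,b,.106);print(A,B,(A+B)/2,np.linalg.norm(A-B),np.degrees(np.arctan2(*(B-A)[1::-1])))
im=cv2.imread("pics/top0.png");cv2.imwrite("pics/topc.png",cv2.resize(im[140:280,180:380],None,fx=4,fy=4,interpolation=cv2.INTER_CUBIC))
im=cv2.imread("pics/scene0.png");cv2.imwrite("pics/scc.png",cv2.resize(im[180:340,280:480],None,fx=3.75,fy=3.75,interpolation=cv2.INTER_CUBIC))
for uv,z in[((491,241),0.05),((147,295),.1),((140,220),.07),((353,190),.09)]:print(onz("top",uv,z))
E
```

```text
top ((282.4664306640625, 256.84735107421875), (3.887044906616211, 60.20036697387695), 77.59258270263672) [311.8636 250.38  ] [253.0693 263.3147]
[0.5289 0.0053 0.106 ] [0.4964 0.1493 0.106 ] [0.5126 0.0773 0.106 ] 0.14765291910882147 102.72569222436702
scene ((337.30621337890625, 222.94400024414062), (4.229610443115234, 46.61086654663086), 55.40770721435547) [356.4915 209.7127] [318.1209 236.1753]
[0.4949 0.15   0.106 ] [0.5285 0.0023 0.106 ] [0.5117 0.0762 0.106 ] 0.15148125444502236 -77.20026708627465
[ 0.5588 -0.4529  0.05  ]
[0.4166 0.4124 0.1   ]
[0.6069 0.4477 0.07  ]
[ 0.6821 -0.0963  0.09  ]
```

View pics/topc.png

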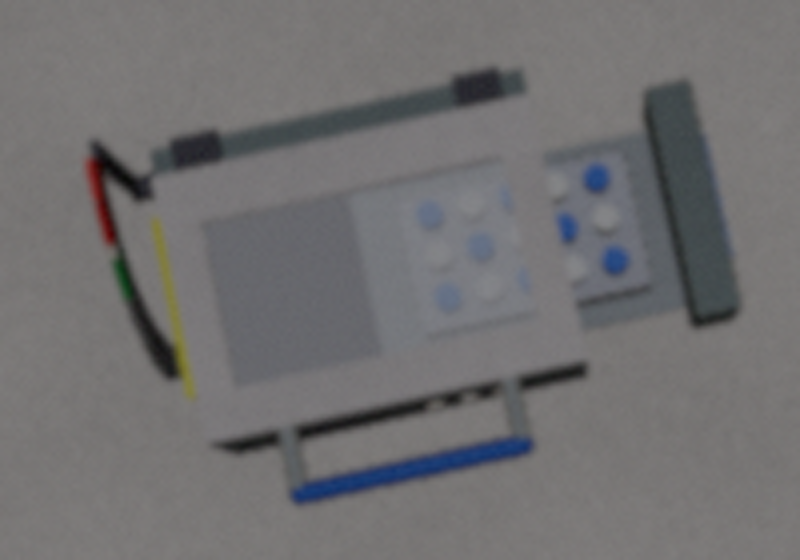

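View pics/scc.png

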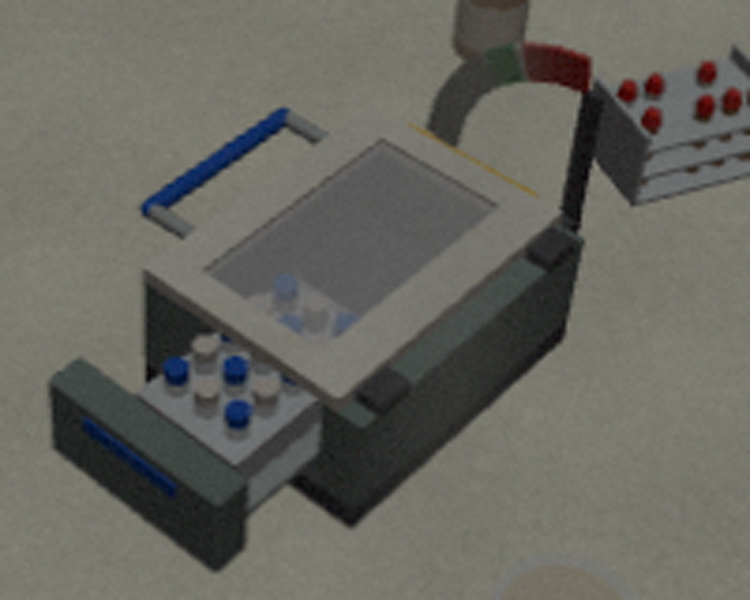

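The two views agree on the bar: middle about (0.512, 0.077), yaw about 12.7°, and a length close to the 140 mm given. Next I'll work out the frame, the tray point and the turn the tool needs.

```bash
cat >> h.py <<'E'
np.set_printoptions(precision=4,suppress=True)
psi=0.2215;RX=np.array([np.cos(psi),np.sin(psi),0]);RY=np.array([-np.sin(psi),np.cos(psi),0])
BAR=np.array([.512,.0767,.106]);O=BAR+.112*RX;O[2]=0
def W(x,y,z):return O+x*RX+y*RY+np.array([0,0,z])
def inc(p):d=np.asarray(p)-O;return np.array([d@RX,d@RY,d[2]])
E
python3 - <<'E'
from h import *
print("O",O,"home",W(.018,-.151,.057))
for uv in[(352,160.5),(364.5,217)]:print("face edge inc",inc(onz("top",uv,.092)))
# scene px: crop (50,385)->,(215,497) outer top edge
for uv in[(280+50/3.75,180+382/3.75),(280+215/3.75,180+500/3.75)]:print("face edge scene inc",inc(onz("scene",uv,.092)))
for P in [W(.1,0,.106)]:print(proj("top",P),proj("scene",P))
for P in [W(-.07,.12,.112),W(-.07,-.12,.112),W(.1,-.12,.112)]:print(proj("top",P),proj("scene",P))
s=env.sense();M=R.from_quat(s['ee_rot']).as_matrix();print(M)
z=M[:,2];
for t in(RX,-RX):
    a=np.arctan2(z[0]*t[1]-z[1]*t[0],z[:2]@t[:2]);print("turn about z",a,a/(np.pi/4))
for out in (.1,.13,.09,.0):
    print(out,W(.018,-.151-out,.06))
E
```

```text
O [0.6213 0.1013 0.    ] home [ 0.672  -0.0421  0.057 ]
face edge inc [ 0.0897 -0.2201  0.092 ]
face edge inc [-0.057 -0.219  0.092]
face edge scene inc [-0.051  -0.2235  0.092 ]
face edge scene inc [ 0.0907 -0.22    0.092 ]
[265.078  174.0319] [401.0847 261.4956]
[231.0832 250.7313] [378.8777 207.4424]
[326.8011 229.7278] [317.8248 250.7055]
[312.0578 163.1742] [369.7004 285.9128]
[[-0.0005 -0.9707  0.2403]
 [-0.0017  0.2403  0.9707]
 [-1.      0.0001 -0.0018]]
turn about z -1.1065915657126455 -1.4089561413357397
turn about z 2.0350010878771476 2.59104385866426
0.1 [ 0.694  -0.1396  0.06  ]
0.13 [ 0.7006 -0.1689  0.06  ]
0.09 [ 0.6918 -0.1299  0.06  ]
0.0 [ 0.672  -0.0421  0.06  ]
```

Call:
{"fn": "apply_moves", "kwargs": {
  "motion": "0.45 -0.65 0.12 0 0 -1 -1;0.45 -0.65 0.12 0 0 -1 -1;0.45 -0.65 0.12 0 0 -1 -1;0.45 -0.65 0.12 0 0 -1 -1;0.45 -0.65 0.12 0 0 -1 -1;0.45 -0.65 0.12 0 0 -1 -1;0.45 -0.65 0.12 0 0 -1 -1;0.45 -0.65 0.12 0 0 -1 -1"
}}

```text
t: 0.77
tool_pos: [0.3442, 0.3577, 0.2452]
ee_rot: [-0.189, 0.682, 0.189, 0.681]
wrist_force: [1.0, -0.5, 0.1]
grip_width: -0.001
```

Call:
{"fn": "apply_moves", "kwargs": {
  "motion": "0.59 -0.86 0 0 0 -0.41 -1;0.59 -0.86 0 0 0 -0.41 -1;0.59 -0.86 0 0 0 -0.41 -1;0.59 -0.86 0 0 0 -0.41 -1;0.59 -0.86 0 0 0 -0.41 -1;0.59 -0.86 0 0 0 -0.41 -1;0.59 -0.86 0 0 0 -0.41 -1;0.59 -0.86 0 0 0 -0.41 -1"
}}

```text
t: 1.43
tool_pos: [0.5323, 0.0827, 0.2449]
ee_rot: [-0.077, 0.704, 0.077, 0.702]
wrist_force: [-0.3, 0.8, 0.7]
grip_width: 0.003
```

```bash
cat > st.py <<'E'
from h import *
s=env.sense();M=R.from_quat(s['ee_rot']).as_matrix();z=M[:,2]
print(s['t'],s['tool_pos'],"inc",inc(s['tool_pos']),"x-axis",M[:,0],"jaw yaw err to RX",np.arctan2(z[0]*RX[1]-z[1]*RX[0],z@RX),"F",s['wrist_force'],"w",s['grip_width'],"q",s['q'])
p=s['tool_pos']
E
python3 st.py
```

```text
1.4333 [0.5323 0.0827 0.2449] inc [-0.0908  0.0014  0.2449] x-axis [-0.0023 -0.0005 -1.    ] jaw yaw err to RX 0.002934098584573044 F [-0.2583  0.8055  0.6724] w 0.002759236711005644 q [-0.2915  0.2241  0.1025  1.7871 -0.0251  1.134   0.0377]
```

Call:
{"fn": "apply_moves", "kwargs": {
  "motion": "0.276 -0.403 0 0 0 0 -1;0.276 -0.403 0 0 0 0 -1;0.276 -0.403 0 0 0 0 -1;0.276 -0.403 0 0 0 0 -1;0.276 -0.403 0 0 0 0 -1;0.276 -0.403 0 0 0 0 -1;0.276 -0.403 0 0 0 0 -1;0.276 -0.403 -0.03 0 0 0 -1"
}}

```text
t: 2.1
tool_pos: [0.7015, -0.1701, 0.2293]
ee_rot: [-0.077, 0.702, 0.071, 0.704]
wrist_force: [-0.4, -1.1, 0.1]
grip_width: -0.001
```

Call:
{"fn": "apply_moves", "kwargs": {
  "motion": "0 0 -0.07 0 0 0 -1;0 0 -0.13 0 0 0 -1;0 0 -0.19 0 0 0 -1;0 0 -0.25 0 0 0 -1;0 0 -0.275 0 0 0 -1;0 0 -0.275 0 0 0 -1"
}}

```text
t: 2.6
tool_pos: [0.6971, -0.1689, 0.0585]
ee_rot: [-0.076, 0.705, 0.072, 0.701]
wrist_force: [-1.0, -0.2, -0.0]
grip_width: 0.0
```

```bash
python3 st.py
python3 - <<'E'
from h import *
im=env.read_camera("scene");cv2.imwrite("pics/scene1.png",cv2.resize(im[180:340,280:480],None,fx=3.75,fy=3.75,interpolation=cv2.INTER_CUBIC))
E
```

```text
2.6 [ 0.6971 -0.1689  0.0585] inc [ 0.0146 -0.2803  0.0585] x-axis [-0.0058 -0.0061 -1.    ] jaw yaw err to RX 0.011280231273094537 F [-1.0043 -0.1837 -0.0464] w 0.000492566373572676 q [ 0.0774  0.7295  0.1831  1.4703 -0.1399  0.9592  0.506 ]
```

View pics/scene1.png

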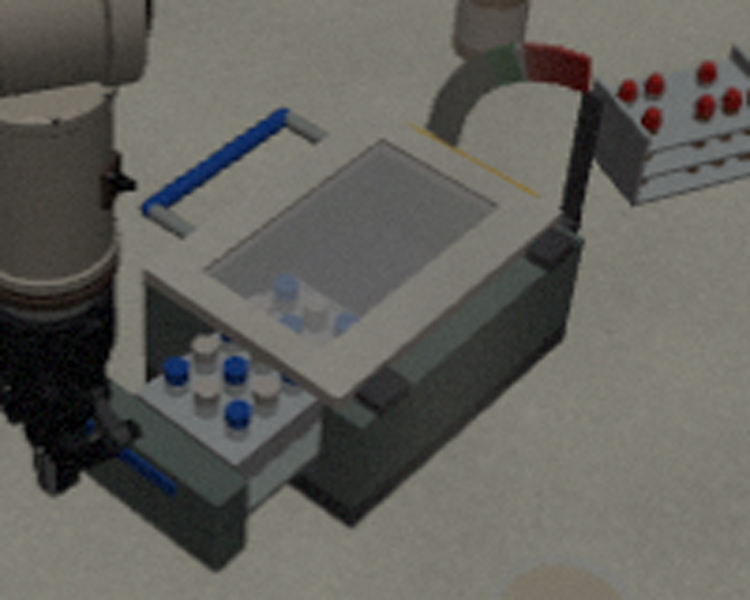

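Call:
{"fn": "apply_moves", "kwargs": {
  "motion": "-0.005 0.022 0 0 0 0 -1;-0.01 0.044 0 0 0 0 -1;-0.015 0.066 0 0 0 0 -1;-0.02 0.088 0 0 0 0 -1;-0.024 0.11 0 0 0 0 -1;-0.028 0.128 0 0 0 0 -1;-0.031 0.142 0 0 0 0 -1;-0.033 0.15 0 0 0 0 -1"
}}

```text
t: 3.32
tool_pos: [0.6797, -0.0771, 0.0623]
ee_rot: [-0.077, 0.704, 0.073, 0.703]
wrist_force: [0.5, 0.3, 0.2]
grip_width: -0.007
```

```bash
python3 st.py
```

```text
3.3167 [ 0.6797 -0.0771  0.0623] inc [ 0.0178 -0.1869  0.0623] x-axis [-0.0005 -0.0066 -1.    ] jaw yaw err to RX 0.009236834929593964 F [0.5062 0.2961 0.171 ] w -0.00725667154968686 q [-0.0533  0.6688  0.1794  1.5716 -0.1319  0.9131  0.3812]
```

Call:
{"fn": "apply_moves", "kwargs": {
  "motion": "-0.001 0.005 0 0 0 0 -1;-0.002 0.01 0 0 0 0 -1;-0.003 0.015 0 0 0 0 -1;-0.004 0.02 0 0 0 0 -1;-0.005 0.024 0 0 0 0 -1;-0.006 0.028 0 0 0 0 -1;-0.007 0.032 0 0 0 0 -1;-0.008 0.036 0 0 0 0 -1"
}}

```text
t: 3.98
tool_pos: [0.6749, -0.0555, 0.0623]
ee_rot: [-0.077, 0.704, 0.072, 0.703]
wrist_force: [-0.5, 0.2, 1.2]
grip_width: 0.001
```

```bash
python3 st.py
```

```text
3.9833 [ 0.6749 -0.0555  0.0623] inc [ 0.0179 -0.1648  0.0623] x-axis [-0.0004 -0.0067 -1.    ] jaw yaw err to RX 0.009500594687173841 F [-0.5006  0.1885  1.2408] w 0.000917521912801009 q [-0.0851  0.6581  0.1783  1.5911 -0.1299  0.9043  0.3491]
```

Call:
{"fn": "apply_moves", "kwargs": {
  "motion": "-0.001 0.004 0 0 0 0 -1;-0.002 0.008 0 0 0 0 -1;-0.003 0.012 0 0 0 0 -1;-0.003 0.014 0 0 0 0 -1"
}}

```text
t: 4.32
tool_pos: [0.673, -0.0465, 0.0623]
ee_rot: [-0.077, 0.704, 0.073, 0.703]
wrist_force: [0.2, -0.3, 0.6]
grip_width: -0.005
```

```bash
python3 st.py
python3 - <<'E'
from h import *
im=env.read_camera("scene");cv2.imwrite("pics/scene2.png",cv2.resize(im[180:340,280:480],None,fx=3.75,fy=3.75,interpolation=cv2.INTER_CUBIC))
E
```

```text
4.3167 [ 0.673  -0.0465  0.0623] inc [ 0.018  -0.1556  0.0623] x-axis [-0.0006 -0.0064 -1.    ] jaw yaw err to RX 0.009132348973339113 F [ 0.1512 -0.2741  0.6207] w -0.005196903443345021 q [-0.0981  0.6541  0.1775  1.5983 -0.1293  0.9012  0.3362]
```

View pics/scene2.png

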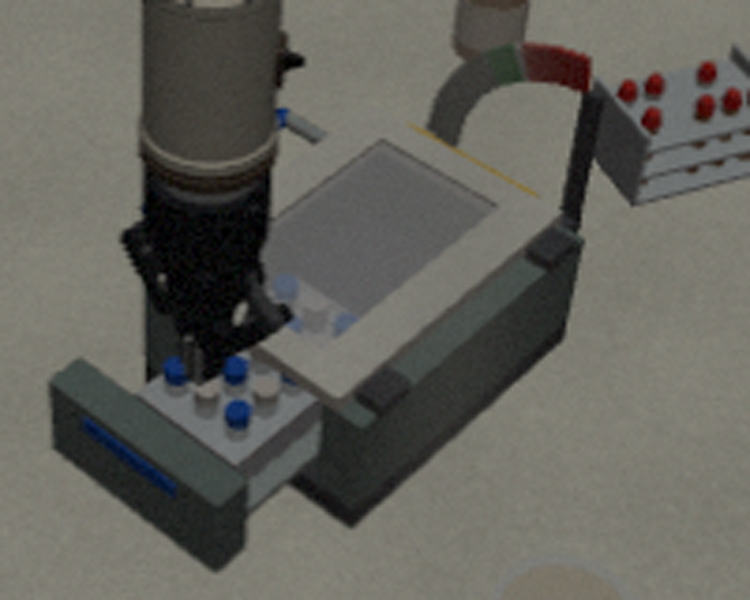

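Run:
```python
from h import *
s=env.sense()
for P in [s['tool_pos'],[0.6971,-0.1689,0.0585]]:
  for z in(0,.04,.08):
    p=proj("scene",np.array(P)+[0,0,z]);print(z,p,(p-[280,180])*3.75, proj("top",np.array(P)+[0,0,z]))
im=env.read_camera("top");cv2.imwrite("pics/top2.png",cv2.resize(im[140:280,180:380],None,fx=4,fy=4,interpolation=cv2.INTER_CUBIC))
im=env.read_camera("wrist");cv2.imwrite("pics/w2.png",im)
```

```text
0 [333.4617 289.9178] [200.4816 412.1919] [332.9286 195.3629]
0.04 [333.6694 278.7794] [201.2601 370.4226] [333.0895 192.6148]
0.08 [333.8852 267.1101] [202.0695 326.6628] [333.2606 189.6924]
0 [295.5058 319.0292] [ 58.1468 521.3594] [380.6397 186.5975]
0.04 [294.7952 308.0338] [ 55.4821 480.1266] [382.2602 183.5941]
0.08 [294.0503 296.4797] [ 52.6885 436.799 ] [383.9826 180.4014]
```

View pics/top2.png

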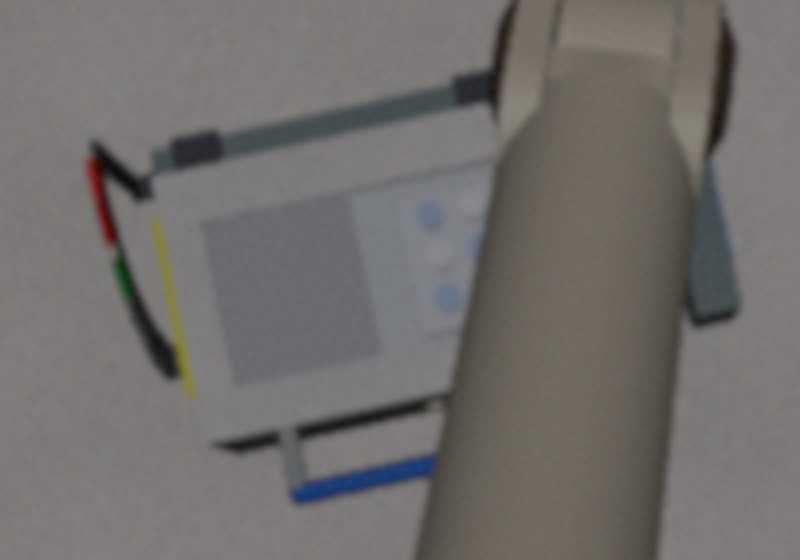

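View pics/w2.png

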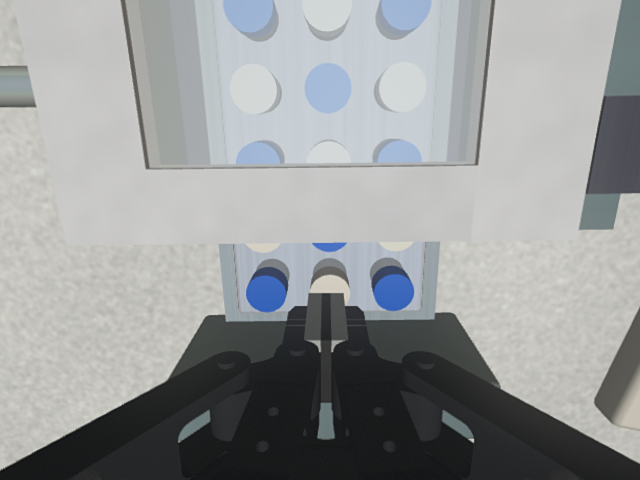

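Run:
```python
from h import *
s=env.sense();M=R.from_quat(s['ee_rot']).as_matrix()
for d in(0,.02,.035,.05):print(d,proj("wrist",s['tool_pos']-d*M[:,0],s))
im=cv2.imread("pics/w2.png");cv2.imwrite("pics/w2c.png",cv2.resize(im[220:420,220:440],None,fx=3,fy=3,interpolation=cv2.INTER_CUBIC))
```

```text
0 [325.5896 277.896 ]
0.02 [325.5867 295.6221]
0.035 [325.5841 311.7316]
0.05 [325.581  331.0595]
```

View pics/w2c.png

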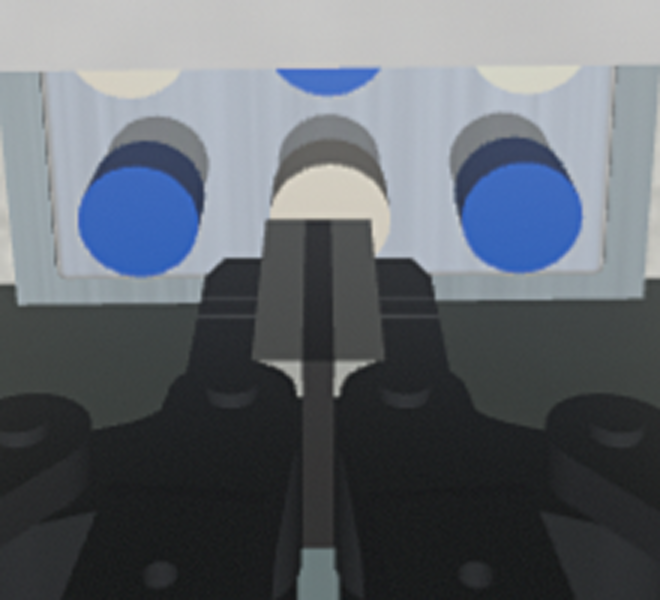

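Run:
```python
from h import *
s=env.sense();M=R.from_quat(s['ee_rot']).as_matrix()
for dz in(0,.03,.04):
  t=dict(s);t['tool_pos']=s['tool_pos']+[0,0,dz]
  print(dz,[proj("wrist",W(x,-.12,.112),t) for x in(-.07,.1)],[proj("wrist",W(x,-.189,.092),t) for x in(-.057,.093)])
print([proj("wrist",s['tool_pos']+M@[0,y,0],s) for y in (.006,.011,-.011)])
print([inc(onz("scene",uv,z)) for uv,z in (((280+345/3.75,180+402/3.75),.1),((280+147/3.75,180+272/3.75),.112))])
print([inc(onz("top",uv,.112)) for uv in ((180+578/4,140+372/4),(180+535/4,140+97/4))])
```

```text
0 [array([ 59.8405, 237.7016]), array([571.5272, 233.4777])] [array([152.1921, 376.8428]), array([500.463 , 374.4917])]
0.03 [array([107.0727, 216.0464]), array([527.9303, 212.4865])] [array([177.0391, 339.5774]), array([475.5393, 337.4441])]
0.04 [array([119.2891, 210.4366]), array([516.6624, 207.0534])] [array([183.8092, 329.4166]), array([468.7528, 327.3493])]
[array([325.5908, 266.1408]), array([325.5919, 256.1811]), array([325.5873, 298.9109])]
[array([ 0.1001, -0.1105,  0.1   ]), array([-0.0629, -0.1223,  0.112 ])]
[array([-0.0766, -0.1128,  0.112 ]), array([ 0.0964, -0.1235,  0.112 ])]
```

The picture shows the tray unmoved. The fingertips look about 30 mm short of the stated TCP, so they passed just over the face. I'll back out, lower further and recheck the tip height before pushing.

Call:
{"fn": "apply_moves", "kwargs": {
  "motion": "0 0 0.06 0 0 0 -1;0 0 0.12 0 0 0 -1;0 0 0.12 0 0 0 -1;0.015 -0.065 0.12 0 0 0 -1;0.03 -0.13 0.12 0 0 0 -1;0.045 -0.195 0.12 0 0 0 -1;0.049 -0.215 0.12 0 0 0 -1;0.049 -0.215 0.12 0 0 0 -1"
}}

```text
t: 5.13
tool_pos: [0.7017, -0.1846, 0.1344]
ee_rot: [-0.076, 0.704, 0.068, 0.703]
wrist_force: [-0.7, -0.7, -0.9]
grip_width: -0.006
```

Call:
{"fn": "apply_moves", "kwargs": {
  "motion": "0 0 -0.06 0 0 0 -1;0 0 -0.11 0 0 0 -1;0 0 -0.147 0 0 0 -1;0 0 -0.147 0 0 0 -1;0 0 -0.147 0 0 0 -1"
}}

```text
t: 5.55
tool_pos: [0.7005, -0.1832, 0.0447]
ee_rot: [-0.076, 0.705, 0.069, 0.702]
wrist_force: [1.4, 0.3, 0.6]
grip_width: 0.001
```

```bash
python3 st.py
python3 - <<'E'
from h import *
im=env.read_camera("scene");cv2.imwrite("pics/scene3.png",cv2.resize(im[230:370,250:400],None,fx=4.2,fy=4.2,interpolation=cv2.INTER_CUBIC))
im=env.read_camera("wrist");cv2.imwrite("pics/w3.png",im)
s=env.sense()
for z in(0,.02,.03,.04):print(z,(proj("scene",s['tool_pos']+[0,0,z])-[250,230])*4.2)
E
```

```text
5.55 [ 0.7005 -0.1832  0.0447] inc [ 0.0148 -0.295   0.0447] x-axis [-0.0035 -0.0103 -0.9999] jaw yaw err to RX 0.01709314015571521 F [1.3511 0.2713 0.5782] w 0.0014365977189337267 q [ 0.0882  0.7554  0.1936  1.4599 -0.1504  0.9422  0.5234]
0 [173.588  405.1281]
0.02 [171.8945 382.6619]
0.03 [171.0327 371.2199]
0.04 [170.1608 359.6352]
```

View pics/scene3.png

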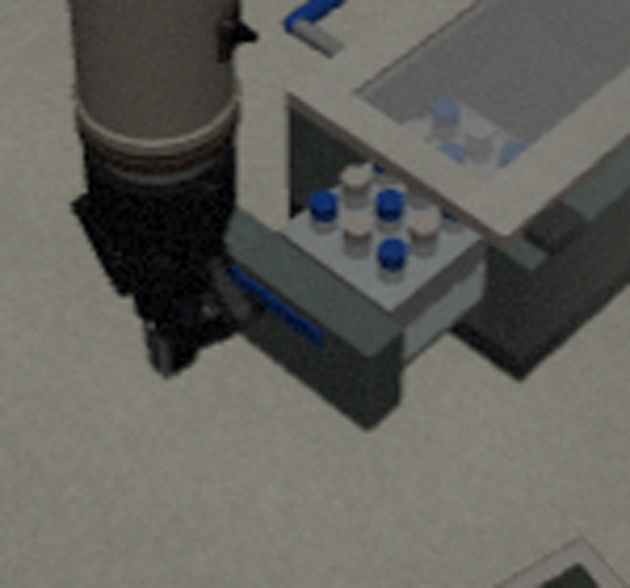

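View pics/w3.png

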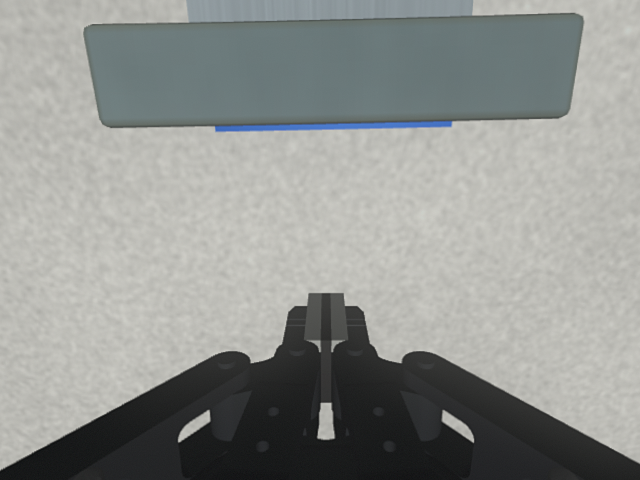

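Call:
{"fn": "apply_moves", "kwargs": {
  "motion": "-0.003 0.025 0 0 0 0.02 -1;-0.008 0.05 0 0 0 0.02 -1;-0.013 0.075 0 0 0 0.02 -1;-0.018 0.095 0 0 0 0.02 -1;-0.021 0.11 0 0 0 0.02 -1;-0.024 0.125 0 0 0 0.02 -1;-0.027 0.14 0 0 0 0.02 -1;-0.029 0.15 0 0 0 0.02 -1"
}}

```text
t: 6.32
tool_pos: [0.6859, -0.0933, 0.0484]
ee_rot: [-0.082, 0.702, 0.073, 0.703]
wrist_force: [0.8, -0.9, 0.7]
grip_width: 0.001
```

```bash
python3 st.py
python3 - <<'E'
from h import *
im=env.read_camera("wrist");cv2.imwrite("pics/w4.png",im)
E
```

```text
6.3167 [ 0.6859 -0.0933  0.0484] inc [ 0.0203 -0.204   0.0484] x-axis [ 0.0032 -0.012  -0.9999] jaw yaw err to RX 0.0011149339218275208 F [ 0.8269 -0.9461  0.685 ] w 0.0008596754240252232 q [-0.0389  0.6967  0.189   1.5597 -0.1402  0.8944  0.4148]
```

View pics/w4.png

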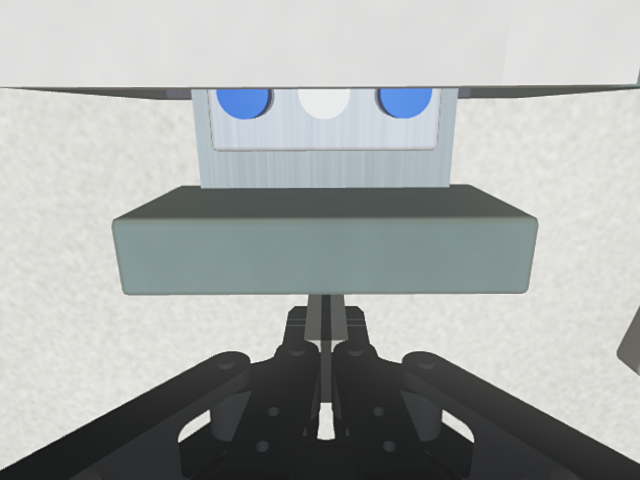

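The tray is now sliding: the face's outer top edge is at row 294 and the fingers are against it. I'll continue pushing to the stop.

Call:
{"fn": "apply_moves", "kwargs": {
  "motion": "-0.002 0.008 0 0 0 0 -1;-0.004 0.016 0 0 0 0 -1;-0.006 0.024 0 0 0 0 -1;-0.008 0.032 0 0 0 0 -1;-0.01 0.04 0 0 0 0 -1;-0.012 0.048 0 0 0 0 -1;-0.013 0.054 0 0 0 0 -1;-0.014 0.06 0 0 0 0 -1"
}}

```text
t: 7.03
tool_pos: [0.6767, -0.0551, 0.048]
ee_rot: [-0.082, 0.703, 0.074, 0.703]
wrist_force: [0.0, -3.6, 0.3]
grip_width: -0.001
```

```bash
python3 st.py
```

```text
7.0333 [ 0.6767 -0.0551  0.048 ] inc [ 0.0197 -0.1647  0.048 ] x-axis [ 0.0015 -0.0105 -0.9999] jaw yaw err to RX -0.00024751285848288485 F [ 0.0322 -3.6441  0.2699] w -0.0006680582020291772 q [-0.0936  0.678   0.1865  1.5952 -0.1379  0.8796  0.3621]
```

Call:
{"fn": "apply_moves", "kwargs": {
  "motion": "-0.001 0.005 0 0 0 0 -1;-0.002 0.01 0 0 0 0 -1;-0.003 0.014 0 0 0 0 -1;-0.004 0.018 0 0 0 0 -1"
}}

```text
t: 7.37
tool_pos: [0.6764, -0.0543, 0.0483]
ee_rot: [-0.084, 0.701, 0.069, 0.704]
wrist_force: [9.2, -19.2, -7.6]
grip_width: 0.0
```

```bash
python3 st.py
python3 - <<'E'
from h import *
im=env.read_camera("wrist");cv2.imwrite("pics/w5.png",im)
E
```

```text
7.3667 [ 0.6764 -0.0543  0.0483] inc [ 0.0196 -0.1639  0.0483] x-axis [ 0.0067 -0.0215 -0.9997] jaw yaw err to RX 0.004957182396163876 F [  9.1614 -19.1579  -7.5989] w 8.1908173832478e-05 q [-0.1067  0.6742  0.194   1.603  -0.1303  0.8701  0.3456]
```

View pics/w5.png

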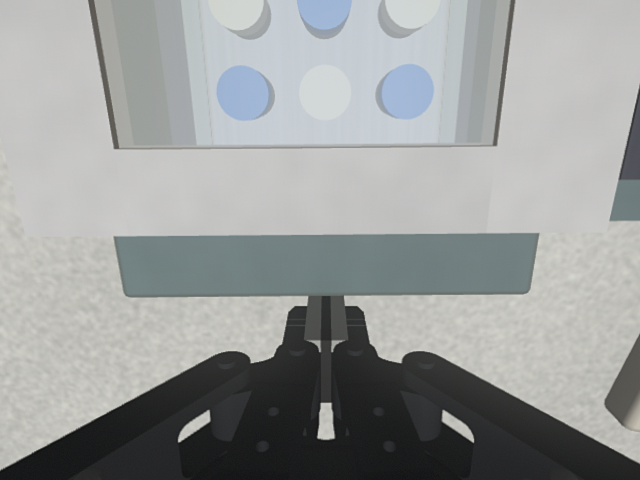

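The tray is on its stop: the force rose to about 20 N with no further travel, at inc y -0.164. I'll back off and move to the bar, with the fingers opened to about 30 mm.

Call:
{"fn": "apply_moves", "kwargs": {
  "motion": "0.003 -0.015 0 0 0 0 -1;0.006 -0.035 0 0 0 0 -1;0.008 -0.05 0.06 0 0 0 -0.4;0.008 -0.05 0.12 0 0 0 -0.3;0.008 -0.05 0.18 0 0 0 -0.3;0.008 -0.05 0.24 0 0 0 -0.3;0.008 -0.05 0.28 0 0 0 -0.3;0.008 -0.05 0.28 0 0 0 -0.3"
}}

```text
t: 8.08
tool_pos: [0.6848, -0.0845, 0.2237]
ee_rot: [-0.084, 0.698, 0.068, 0.708]
wrist_force: [0.6, 0.1, 0.5]
grip_width: 0.349
```

```bash
python3 st.py
python3 - <<'E'
from h import *
s=env.sense();M=R.from_quat(s['ee_rot']).as_matrix()
for y in(0,.006,.011):print(y,[(d,round(proj("wrist",s['tool_pos']+M@[-d,y,0],s)[1])) for d in(.02,.03,.04,.05,.06,.07)])
im=env.read_camera("wrist");cv2.imwrite("pics/w6.png",im)
print(W(-.112,0,.2)-s['tool_pos'],(W(-.112,0,.2)-s['tool_pos'])/.6)
E
```

```text
8.0833 [ 0.6848 -0.0845  0.2237] inc [ 0.0212 -0.1952  0.2237] x-axis [ 0.0172 -0.0211 -0.9996] jaw yaw err to RX 0.004796763993041972 F [0.6238 0.1032 0.5397] w 0.34948504966774385 q [-0.0818  0.5083  0.2262  1.448  -0.0979  1.1782  0.3688]
0 [(0.02, 296), (0.03, 306), (0.04, 318), (0.05, 331), (0.06, 346), (0.07, 364)]
0.006 [(0.02, 283), (0.03, 292), (0.04, 303), (0.05, 316), (0.06, 330), (0.07, 347)]
0.011 [(0.02, 272), (0.03, 281), (0.04, 291), (0.05, 303), (0.06, 317), (0.07, 332)]
[-0.1728  0.1612 -0.0237] [-0.288   0.2687 -0.0395]
```

View pics/w6.png

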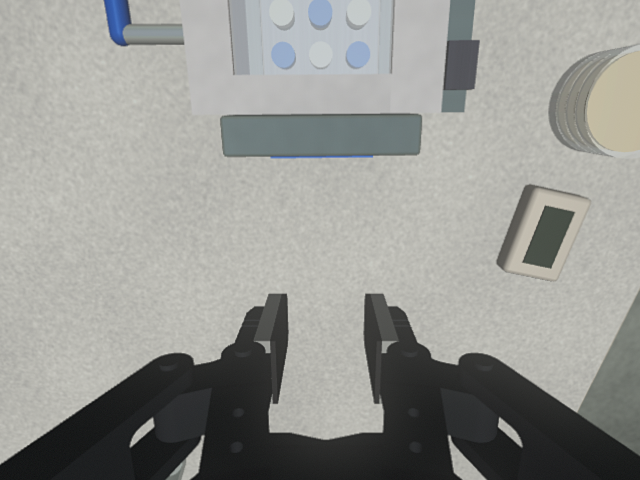

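Call:
{"fn": "apply_moves", "kwargs": {
  "motion": "-0.288 0.269 -0.02 0.027 0.022 0.006 -0.3;-0.288 0.269 -0.02 0.027 0.022 0.006 -0.3;-0.288 0.269 -0.02 0.027 0.022 0.006 -0.3;-0.288 0.269 -0.02 0.027 0.022 0.006 -0.3;-0.288 0.269 -0.02 0.027 0.022 0.006 -0.3;-0.288 0.269 -0.04 0.027 0.022 0.006 -0.3;-0.288 0.269 -0.1 0.027 0.022 0.006 -0.3;-0.288 0.269 -0.1 0.027 0.022 0.006 -0.3"
}}

```text
t: 8.8
tool_pos: [0.5039, 0.0786, 0.1548]
ee_rot: [-0.079, 0.708, 0.08, 0.697]
wrist_force: [-0.1, -0.6, -0.7]
grip_width: 0.351
```

```bash
python3 st.py
python3 - <<'E'
from h import *
s=env.sense();im=env.read_camera("wrist");cv2.imwrite("pics/w7.png",im)
print([proj("wrist",W(-.112,y,.106),s) for y in(-.07,0,.07)])
im=env.read_camera("scene");cv2.imwrite("pics/s7.png",cv2.resize(im[140:300,280:480],None,fx=3.75,fy=3.75,interpolation=cv2.INTER_CUBIC))
E
```

```text
8.8 [0.5039 0.0786 0.1548] inc [-0.1195  0.0037  0.1548] x-axis [-0.0152 -0.0008 -0.9999] jaw yaw err to RX -0.004496770757157102 F [-0.0888 -0.6429 -0.6781] w 0.35120346120004525 q [-0.3341  0.2794  0.1508  1.9416 -0.0539  0.9394  0.0694]
[array([337.8218, 355.3402]), array([339.372 , 252.7325]), array([341.2371, 131.3889])]
```

View pics/w7.png

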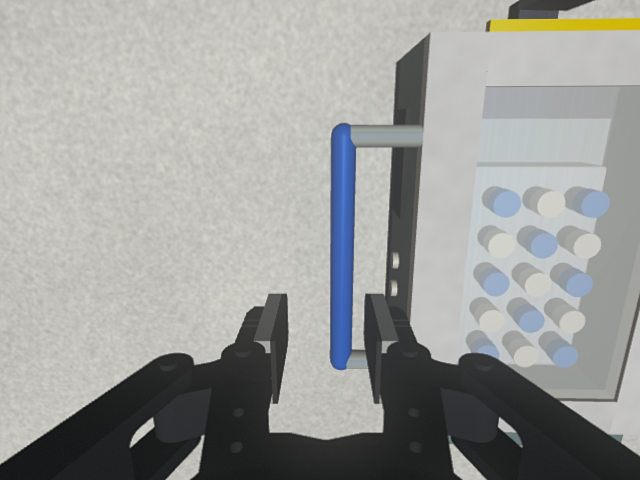

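View pics/s7.png

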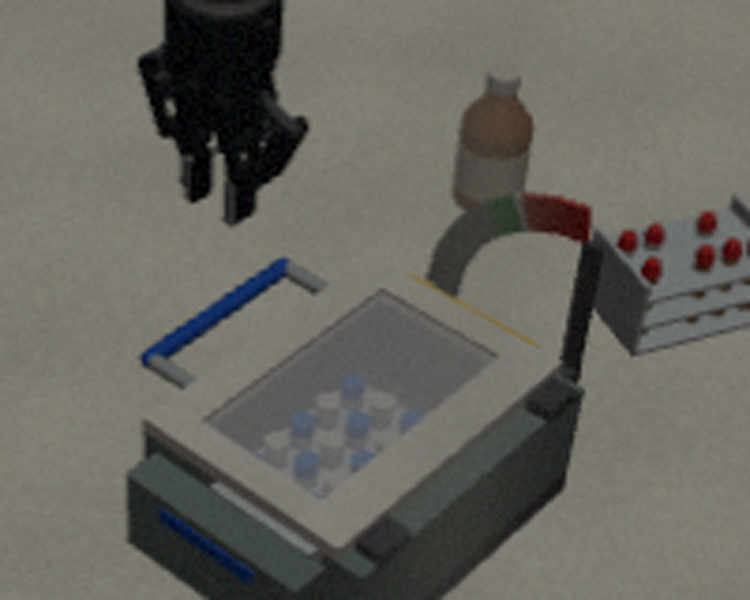

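Call:
{"fn": "apply_moves", "kwargs": {
  "motion": "0.014 -0.003 0 0.001 -0.019 -0.005 -0.3;0.014 -0.003 -0.04 0.001 -0.019 -0.005 -0.3;0.014 -0.003 -0.06 0.001 -0.019 -0.005 -0.3;0.014 -0.003 -0.06 0.001 -0.019 -0.005 -0.3"
}}

```text
t: 9.23
tool_pos: [0.5171, 0.0732, 0.1219]
ee_rot: [-0.076, 0.702, 0.075, 0.704]
wrist_force: [-0.6, 0.6, -0.6]
grip_width: 0.354
```

```bash
python3 st.py
python3 - <<'E'
from h import *
s=env.sense();im=env.read_camera("wrist");cv2.imwrite("pics/w8.png",im)
print([proj("wrist",W(-.112,y,.106),s) for y in(-.07,0,.07)])
E
```

```text
9.2333 [0.5171 0.0732 0.1219] inc [-0.1078 -0.0045  0.1219] x-axis [ 0.0043 -0.0011 -1.    ] jaw yaw err to RX 0.006388782916992311 F [-0.5715  0.6334 -0.5531] w 0.35376948304592193 q [-0.3215  0.3318  0.1527  1.9584 -0.0635  0.852   0.0798]
[array([318.7737, 375.0191]), array([317.2516, 257.8231]), array([315.369 , 114.9404])]
```

View pics/w8.png

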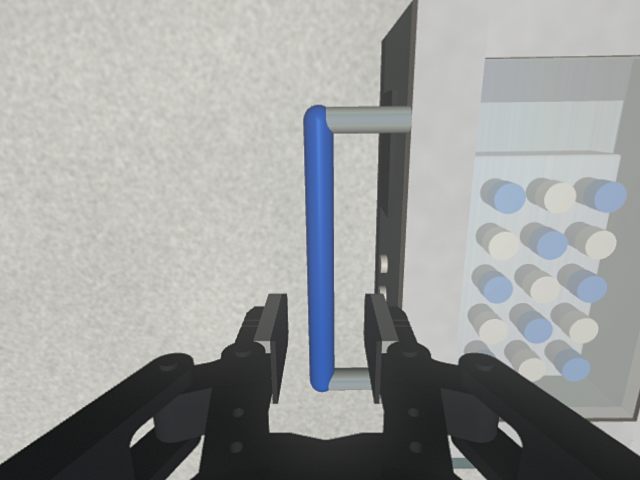

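Call:
{"fn": "apply_moves", "kwargs": {
  "motion": "-0.007 0.006 -0.02 0 -0.005 0.006 -0.3;-0.007 0.006 -0.045 0 -0.005 0.006 -0.3;-0.007 0.006 -0.07 0 -0.005 0.006 -0.3;-0.007 0.006 -0.095 0 -0.005 0.006 -0.3;-0.007 0.006 -0.115 0 -0.005 0.006 -0.3;-0.007 0.006 -0.123 0 -0.005 0.006 -0.3;-0.007 0.006 -0.123 0 -0.005 0.006 -0.3;-0.007 0.006 -0.123 0 -0.005 0.006 -0.3"
}}

```text
t: 9.95
tool_pos: [0.5148, 0.0768, 0.0503]
ee_rot: [-0.078, 0.699, 0.077, 0.707]
wrist_force: [-0.3, 0.3, 0.7]
grip_width: 0.349
```

```bash
python3 st.py
python3 - <<'E'
from h import *
s=env.sense();im=env.read_camera("wrist");cv2.imwrite("pics/w9.png",im)
print([proj("wrist",W(-.112,y,.106),s) for y in(-.07,0,.07)])
im=env.read_camera("scene");cv2.imwrite("pics/s9.png",cv2.resize(im[140:300,280:480],None,fx=3.75,fy=3.75,interpolation=cv2.INTER_CUBIC))
E
```

```text
9.95 [0.5148 0.0768 0.0503] inc [-0.1092 -0.0005  0.0503] x-axis [ 0.0111 -0.0005 -0.9999] jaw yaw err to RX 0.002191544172079174 F [-0.3019  0.2637  0.6971] w 0.3493804639431222 q [-0.3137  0.4361  0.1355  2.0125 -0.0859  0.6875  0.0945]
[array([320.483 , 495.9477]), array([319.3306, 338.6522]), array([317.7454, 128.4418])]
```

View pics/w9.png

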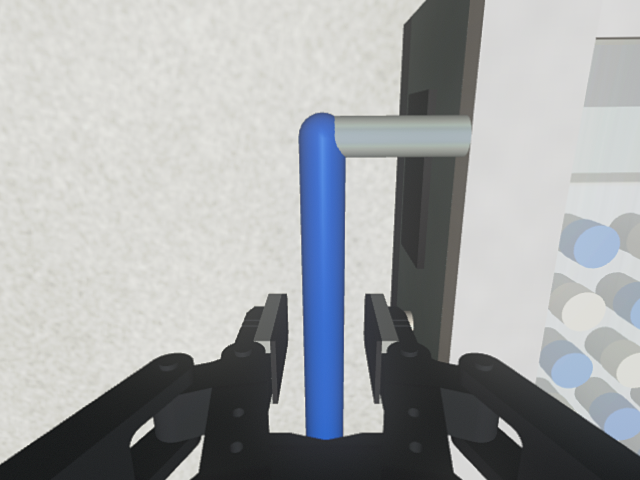

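View pics/s9.png

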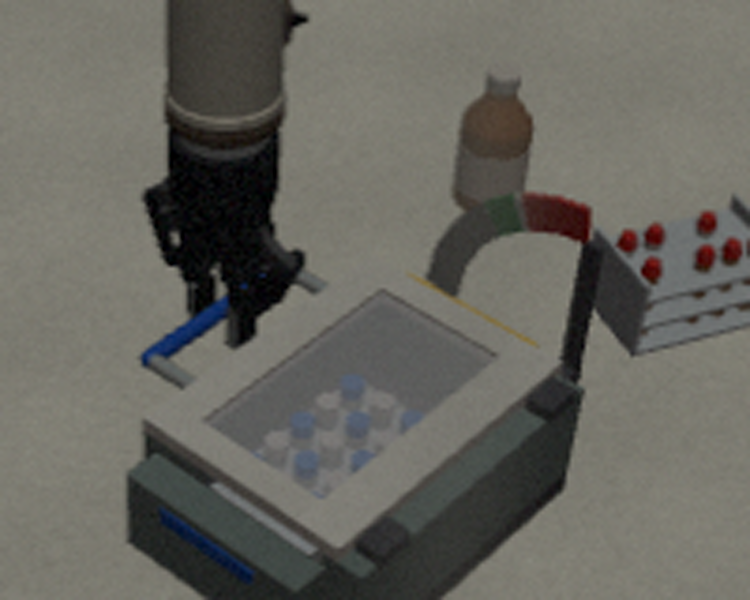

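The bar sits between the fingers, at column 322 between pads at 287 and 366. In the scene view the tips reach below the bar, so I'll close.

Call:
{"fn": "apply_moves", "kwargs": {
  "motion": "-0.002 0 0 0 -0.01 0 -1;-0.002 0 0 0 -0.01 0 -1;-0.002 0 0 0 -0.01 0 -1;-0.002 0 0 0 -0.01 0 -1;-0.002 0 0 0 -0.01 0 -1;-0.002 0 0 0 -0.01 0 -1"
}}

```text
t: 10.55
tool_pos: [0.5145, 0.0772, 0.0512]
ee_rot: [-0.078, 0.695, 0.077, 0.71]
wrist_force: [1.3, -0.2, 5.4]
grip_width: 0.14
```

```bash
python3 st.py
python3 - <<'E'
from h import *
s=env.sense();im=env.read_camera("wrist");cv2.imwrite("pics/w10.png",im)
E
```

```text
10.55 [0.5145 0.0772 0.0512] inc [-0.1094 -0.0001  0.0512] x-axis [ 0.0212  0.     -0.9998] jaw yaw err to RX 0.0018134033050106466 F [ 1.2676 -0.1902  5.4211] w 0.14024715083363237 q [-0.3167  0.4289  0.1364  2.0222 -0.0841  0.6749  0.0917]
```

View pics/w10.png

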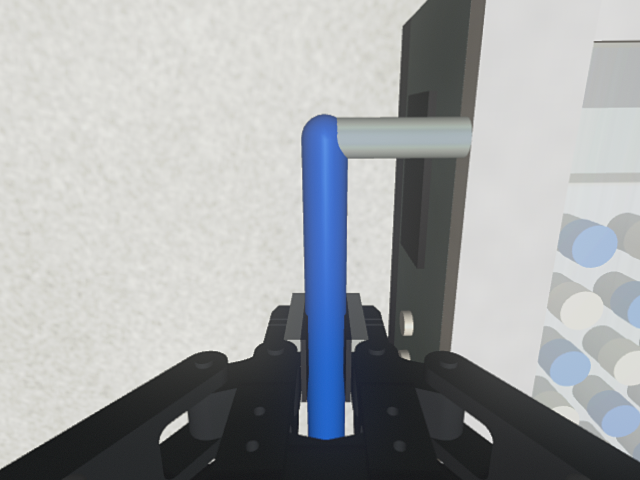

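The bar is gripped, with the opening stopped at 0.14. Next I'll work out the arc waypoints.

```bash
cat > arc.py <<'E'
from h import *
import sys
s=env.sense();T0=np.array([-.1094,.0512]);p=inc(s['tool_pos'])
M=R.from_quat(s['ee_rot']).as_matrix()
g=s['tool_pos']-.058*M[:,0];gi=inc(g)   # grasp point
G0=np.array([-.1106,-.0001,.0512+.058])
b=np.array([gi[0]-G0[0]-.212, gi[2]-G0[2]])  # rel hinge
print("t",s['t'],"angle est",np.arctan2(b[1],-b[0]),"r",np.hypot(*b),"y",gi[1],"F",s['wrist_force'],"w",s['grip_width'],"xax",M[:,0])
for a in map(float,sys.argv[1:]):
    t=np.array([G0[0]+.212*(1-np.cos(a)),0,G0[2]+.212*np.sin(a)])
    d=(W(*t)-g)/.6;print(a,np.round(d,4))
E
python3 arc.py .04 .09 .14 .2 .26 .32 .37 .4
```

```text
t 10.6 angle est -0.0003912205570400357 r 0.21201693309896102 y 0.00016480279050690055 F [0.9026 0.138  5.5153] w 0.14066381573814124 xax [ 0.0212  0.     -0.9998]
0.04 [ 0.0004 -0.0002  0.0143]
0.09 [0.0015 0.0001 0.0319]
0.14 [0.0035 0.0005 0.0494]
0.2 [0.007  0.0013 0.0703]
0.26 [0.0117 0.0023 0.091 ]
0.32 [0.0176 0.0037 0.1113]
0.37 [0.0234 0.005  0.1279]
0.4 [0.0273 0.0059 0.1377]
```

Call:
{"fn": "apply_moves", "kwargs": {
  "motion": "0 0 0.014 0 0 0 -1;0.0015 0 0.032 0 0 0 -1;0.0035 0.0005 0.049 0 0 0 -1;0.007 0.001 0.07 0 0 0 -1;0.012 0.002 0.091 0 0 0 -1;0.018 0.004 0.111 0 0 0 -1;0.023 0.005 0.128 0 0 0 -1;0.027 0.006 0.138 0 0 0 -1"
}}

```text
t: 11.27
tool_pos: [0.5299, 0.0807, 0.1349]
ee_rot: [-0.078, 0.696, 0.077, 0.71]
wrist_force: [-1.5, -0.9, -1.5]
grip_width: 0.138
```

```bash
python3 arc.py .4 .46 .52 .58 .64 .69 .74 .78 .8
python3 - <<'E'
from h import *
im=env.read_camera("scene");cv2.imwrite("pics/s11.png",cv2.resize(im[140:300,280:480],None,fx=3.75,fy=3.75,interpolation=cv2.INTER_CUBIC))
E
```

```text
t 11.2667 angle est 0.4033004652695618 r 0.21329568562310894 y 0.00020483934477801238 F [-1.5281 -0.9325 -1.4915] w 0.13779240741382076 xax [ 0.0194 -0.0002 -0.9998]
0.4 [ 0.0016  0.     -0.0019]
0.46 [0.0102 0.0019 0.0173]
0.52 [0.0199 0.0041 0.036 ]
0.58 [0.0307 0.0066 0.0541]
0.64 [0.0426 0.0092 0.0715]
0.69 [0.0532 0.0116 0.0854]
0.74 [0.0645 0.0142 0.0987]
0.78 [0.074  0.0163 0.109 ]
0.8 [0.0789 0.0174 0.114 ]
```

View pics/s11.png

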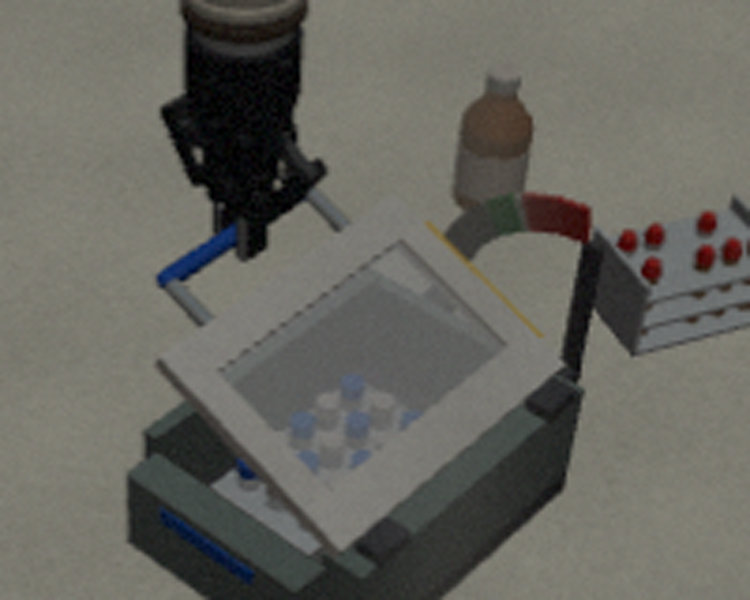

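The cover is rising with the bar held, at about 0.40 rad. I'll keep going up the arc.

Call:
{"fn": "apply_moves", "kwargs": {
  "motion": "0.01 0.002 0.017 0 0 0 -1;0.02 0.004 0.036 0 0 0 -1;0.031 0.0065 0.054 0 0 0 -1;0.0425 0.009 0.0715 0 0 0 -1;0.053 0.0115 0.0855 0 0 0 -1;0.0645 0.014 0.0985 0 0 0 -1;0.074 0.0165 0.109 0 0 0 -1;0.079 0.0175 0.114 0 0 0 -1"
}}

```text
t: 11.98
tool_pos: [0.5719, 0.0904, 0.204]
ee_rot: [-0.078, 0.7, 0.077, 0.706]
wrist_force: [-16.3, -1.9, 11.1]
grip_width: 0.134
```

```bash
python3 arc.py .8 .84 .88 .92 .95 .98 1.0 1.02 1.04 1.06 1.08 1.1
```

```text
t 11.9833 angle est 0.786727749625097 r 0.2157495986569131 y 0.00034676510599392915 F [-16.2903  -1.8503  11.0557] w 0.13398007995777314 xax [ 0.0079 -0.0016 -1.    ]
0.8 [ 0.0077  0.0011 -0.0011]
0.84 [0.0178 0.0034 0.0085]
0.88 [0.0282 0.0058 0.0177]
0.92 [0.039  0.0082 0.0265]
0.95 [0.0473 0.0101 0.0328]
0.98 [0.0558 0.012  0.0388]
1.0 [0.0616 0.0133 0.0427]
1.02 [0.0674 0.0146 0.0465]
1.04 [0.0734 0.0159 0.0501]
1.06 [0.0793 0.0173 0.0536]
1.08 [0.0854 0.0186 0.057 ]
1.1 [0.0915 0.02   0.0603]
```

```bash
sed -i 's/.0512+.058\])/.0512+.058+.005])/' arc.py; python3 arc.py .78 .8 .84 .88 .92 .95 .98 1.0
python3 - <<'E'
from h import *
im=env.read_camera("scene");cv2.imwrite("pics/s12.png",cv2.resize(im[140:300,280:480],None,fx=3.75,fy=3.75,interpolation=cv2.INTER_CUBIC))
s=env.sense();im=env.read_camera("wrist");cv2.imwrite("pics/w12.png",im)
# expected pointer tip/bar ends for angles
for a in(.74,.77,.8):print(a,[(proj("scene",W(.1-.212*np.cos(a),y,.106+.212*np.sin(a)))-[280,140])*3.75 for y in(-.07,.07)])
E
```

```text
t 11.9833 angle est 0.7700908581154848 r 0.2122387387754104 y 0.00034676510599392915 F [-16.2903  -1.8503  11.0557] w 0.13398007995777314 xax [ 0.0079 -0.0016 -1.    ]
0.78 [0.0028 0.     0.0022]
0.8 [0.0077 0.0011 0.0072]
0.84 [0.0178 0.0034 0.0168]
0.88 [0.0282 0.0058 0.0261]
0.92 [0.039  0.0082 0.0348]
0.95 [0.0473 0.0101 0.0411]
0.98 [0.0558 0.012  0.0472]
1.0 [0.0616 0.0133 0.0511]
0.74 [array([210.8195, 229.0937]), array([353.6687, 136.011 ])]
0.77 [array([216.0174, 226.2576]), array([359.1699, 132.9478])]
0.8 [array([221.4209, 223.6574]), array([364.8643, 130.1059])]
```

View pics/s12.png

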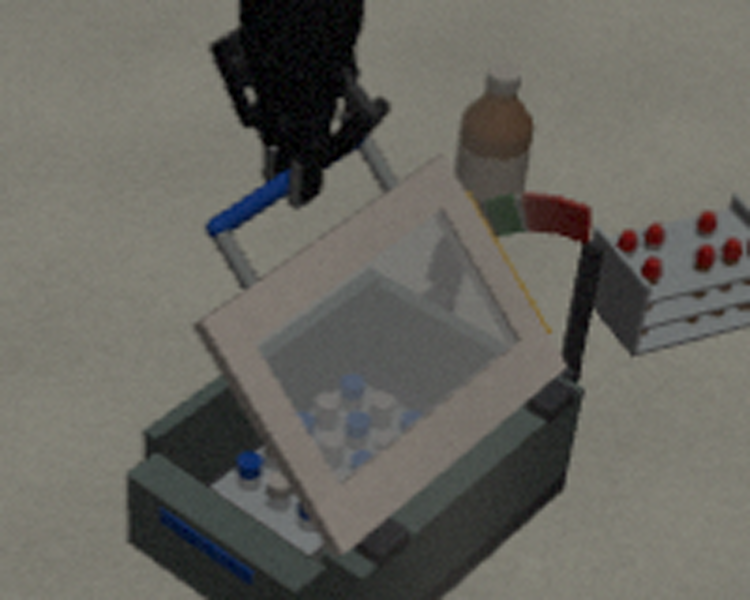

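View pics/w12.png

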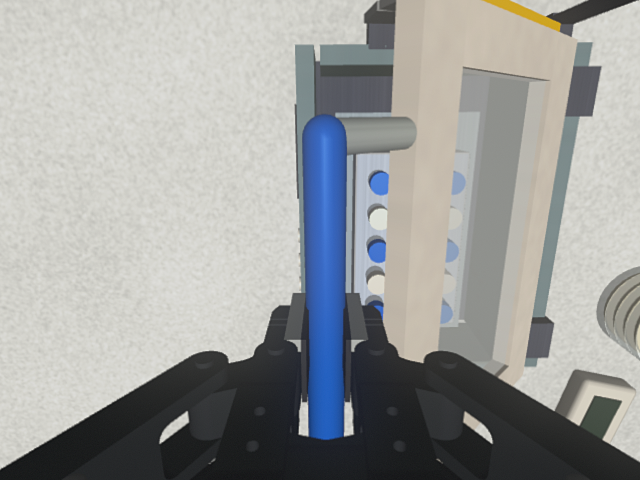

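The cover reads about 0.77 rad, and the bar end at (212,230) matches the predicted position. I'll continue with the corrected arc centre.

Call:
{"fn": "apply_moves", "kwargs": {
  "motion": "0.003 0 0.002 0 0 0 -1;0.008 0.001 0.007 0 0 0 -1;0.018 0.003 0.017 0 0 0 -1;0.028 0.006 0.026 0 0 0 -1;0.039 0.008 0.035 0 0 0 -1;0.047 0.01 0.041 0 0 0 -1;0.052 0.011 0.044 0 0 0 -1;0.056 0.012 0.047 0 0 0 -1"
}}

```text
t: 12.75
tool_pos: [0.6049, 0.0979, 0.2338]
ee_rot: [-0.078, 0.701, 0.077, 0.705]
wrist_force: [-8.1, -0.6, 7.1]
grip_width: 0.135
```

```bash
python3 arc.py .96 .98 1.0 1.02 1.04 1.06 1.08 1.1 1.12 1.14
python3 - <<'E'
from h import *
im=env.read_camera("scene");cv2.imwrite("pics/s13.png",cv2.resize(im[140:300,280:480],None,fx=3.75,fy=3.75,interpolation=cv2.INTER_CUBIC))
for a in(.9,.95,1.0):print(a,[(proj("scene",W(.1-.212*np.cos(a),y,.106+.212*np.sin(a)))-[280,140])*3.75 for y in(-.07,.07)])
E
```

```text
t 12.75 angle est 0.9826776459687043 r 0.21350464847059836 y 0.0004117943422882868 F [-8.1218 -0.6286  7.069 ] w 0.13477572945631974 xax [ 0.0061 -0.0012 -1.    ]
0.96 [-0.0049 -0.0018 -0.0066]
0.98 [ 0.0007 -0.0005 -0.0026]
1.0 [0.0065 0.0008 0.0013]
1.02 [0.0123 0.0021 0.005 ]
1.04 [0.0183 0.0034 0.0087]
1.06 [0.0242 0.0048 0.0122]
1.08 [0.0303 0.0061 0.0156]
1.1 [0.0364 0.0075 0.0188]
1.12 [0.0426 0.0089 0.022 ]
1.14 [0.0488 0.0103 0.025 ]
0.9 [array([240.8852, 216.7679]), array([385.2015, 122.3033])]
0.95 [array([251.4303, 214.3945]), array([396.1219, 119.4098])]
1.0 [array([262.4947, 212.7675]), array([407.5175, 117.2194])]
```

View pics/s13.png

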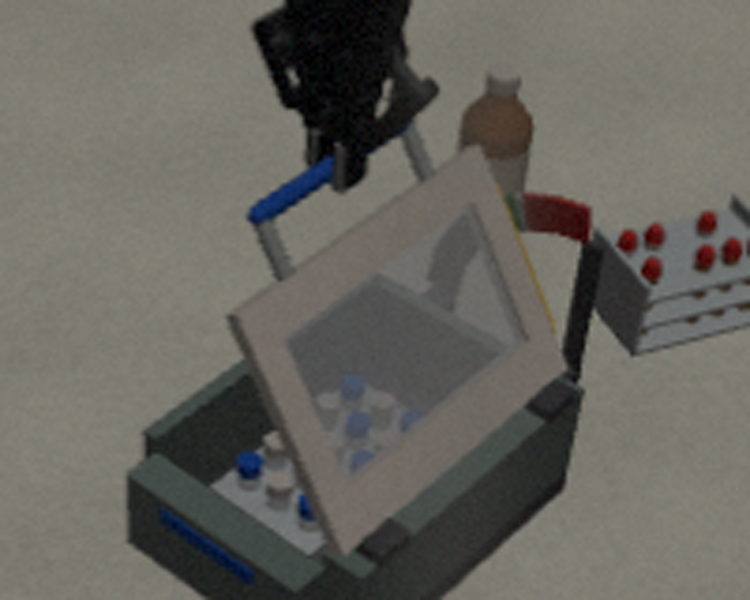

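Call:
{"fn": "apply_moves", "kwargs": {
  "motion": "0.005 0 0.003 0 0 0 -1;0.011 0.002 0.007 0 0 0 -1;0.017 0.003 0.011 0 0 0 -1;0.023 0.005 0.0145 0 0 0 -1;0.029 0.006 0.018 0 0 0 -1;0.035 0.007 0.021 0 0 0 -1;0.041 0.009 0.0235 0 0 0 -1;0.0445 0.0095 0.025 0 0 0 -1"
}}

```text
t: 13.47
tool_pos: [0.6322, 0.1042, 0.2506]
ee_rot: [-0.078, 0.701, 0.077, 0.705]
wrist_force: [-7.4, 0.1, 8.8]
grip_width: 0.136
```

```bash
python3 arc.py .93 1.0 1.1 1.12 1.14
python3 - <<'E'
from h import *
im=env.read_camera("scene");cv2.imwrite("pics/s14.png",cv2.resize(im[140:300,280:480],None,fx=3.75,fy=3.75,interpolation=cv2.INTER_CUBIC))
s=env.sense();im=env.read_camera("wrist");cv2.imwrite("pics/w14.png",im)
for a in(1.05,1.1,1.15):print(a,[(proj("scene",W(.1-.212*np.cos(a),y,.106+.212*np.sin(a)))-[280,140])*3.75 for y in(-.07,.07)])
E
```

```text
t 13.4667 angle est 1.135290213102332 r 0.21446321979480523 y 0.0004979267343494095 F [-7.4498  0.1438  8.8443] w 0.13600766548675577 xax [ 0.0065 -0.0006 -1.    ]
0.93 [-0.0588 -0.0141 -0.0408]
1.0 [-0.039  -0.0096 -0.0268]
1.1 [-0.0091 -0.0029 -0.0092]
1.12 [-0.0029 -0.0015 -0.006 ]
1.14 [ 0.0033 -0.0001 -0.003 ]
1.05 [array([274.0583, 211.909 ]), array([419.3656, 115.7536])]
1.1 [array([286.0981, 211.839 ]), array([431.6407, 115.032 ])]
1.15 [array([298.5884, 212.5759]), array([444.3149, 115.0727])]
```

View pics/s14.png

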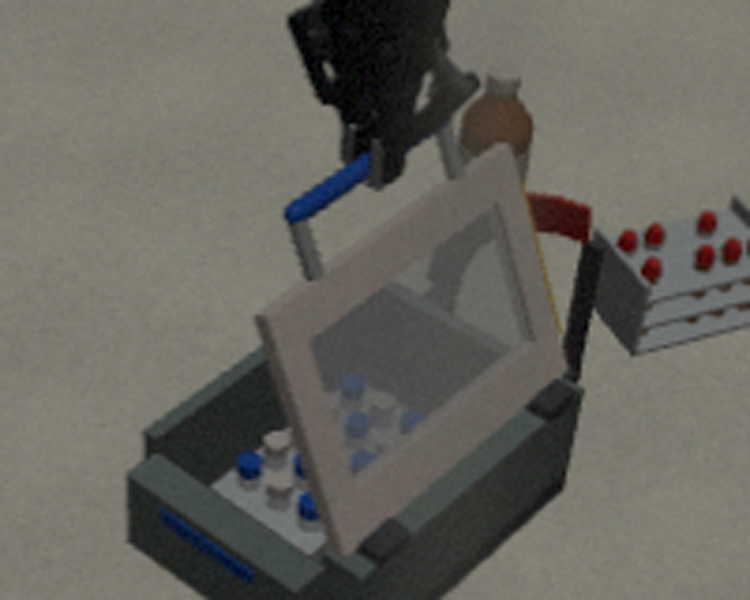

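View pics/w14.png

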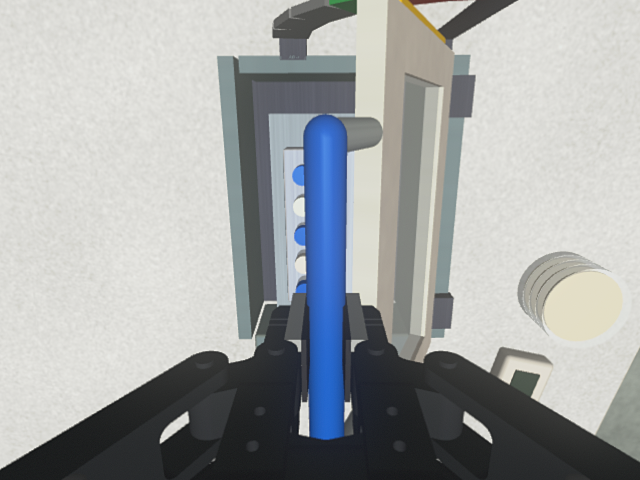

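```bash
cat > vis.py <<'E'
from h import *
from scipy.optimize import minimize_scalar
def low(im):
    h=cv2.cvtColor(im,cv2.COLOR_BGR2HSV);m=cv2.inRange(h,(105,120,60),(125,255,255));m[:170]=0;m[245:]=0;m[:,:312]=0;m[:,400:]=0
    n,l,st,_=cv2.connectedComponentsWithStats(m);k=1+st[1:,4].argmax();v,u=np.where(l==k)
    i=np.argsort(u)[:12];return np.array([u[i].mean(),v[i].mean()])
def P(a):return proj("scene",W(.1-.212*np.cos(a),-.07,.106+.212*np.sin(a)))
e0=low(cv2.imread("pics/scene0.png"));off=e0-P(0)
im=env.read_camera("scene");e=low(im)-off
r=minimize_scalar(lambda a:np.sum((P(a)-e)**2),bounds=(0,1.5),method='bounded')
print("off",off,"end",e,"visual angle",r.x,"resid px",r.fun**.5)
E
python3 vis.py
```

```text
off [-0.364  -1.2482] end [357.7807 197.4982] visual angle 1.1233577812211697 resid px 0.9445396227355767
```

Both checks put the cover past balance and into the red: 1.12 from the picture, 1.135 from the arm. I'll ease it back to the green band.

```bash
python3 arc.py 1.11 1.08 1.05 1.02 .99 .96 .94 .93
```

```text
t 13.6167 angle est 1.1350669266143552 r 0.21444702712328323 y 0.0004907869870437988 F [-7.5527  1.1242  8.3316] w 0.14060081189771567 xax [ 0.0067 -0.0006 -1.    ]
1.11 [-0.0059 -0.0022 -0.0075]
1.08 [-0.0151 -0.0042 -0.0124]
1.05 [-0.0242 -0.0063 -0.0175]
1.02 [-0.0331 -0.0083 -0.0229]
0.99 [-0.0418 -0.0102 -0.0286]
0.96 [-0.0503 -0.0122 -0.0346]
0.94 [-0.056  -0.0134 -0.0387]
0.93 [-0.0587 -0.0141 -0.0408]
```

Call:
{"fn": "apply_moves", "kwargs": {
  "motion": "-0.007 -0.002 -0.005 0 0 0 -1;-0.016 -0.004 -0.01 0 0 0 -1;-0.025 -0.006 -0.0155 0 0 0 -1;-0.034 -0.008 -0.021 0 0 0 -1;-0.043 -0.01 -0.0265 0 0 0 -1;-0.051 -0.012 -0.0325 0 0 0 -1;-0.057 -0.0135 -0.0365 0 0 0 -1;-0.06 -0.014 -0.039 0 0 0 -1"
}}

```text
t: 14.28
tool_pos: [0.5974, 0.0962, 0.2286]
ee_rot: [-0.078, 0.699, 0.078, 0.706]
wrist_force: [-3.7, 0.9, 7.8]
grip_width: 0.14
```

Call:
{"fn": "apply_moves", "kwargs": {
  "motion": "0 0 0 0 0 0 -1;0 0 0 0 0 0 -1;0 0 0 0 0 0 -1;0 0 0 0 0 0 -1"
}}

```text
t: 14.62
tool_pos: [0.5981, 0.0964, 0.2291]
ee_rot: [-0.078, 0.699, 0.078, 0.707]
wrist_force: [-3.3, 1.4, 5.9]
grip_width: 0.137
```

```bash
python3 arc.py .9 .92; python3 vis.py
python3 - <<'E'
from h import *
im=env.read_camera("scene");cv2.imwrite("pics/s15.png",cv2.resize(im[140:300,280:480],None,fx=3.75,fy=3.75,interpolation=cv2.INTER_CUBIC))
s=env.sense();im=env.read_camera("wrist");cv2.imwrite("pics/w15.png",im)
E
```

```text
t 14.6167 angle est 0.942103959737422 r 0.2137508105510046 y 0.00040413193240568766 F [-3.2757  1.424   5.9013] w 0.13732019302939186 xax [ 0.0114  0.0007 -0.9999]
0.9 [-0.0097 -0.0029 -0.0114]
0.92 [-0.0043 -0.0017 -0.007 ]
off [-0.364  -1.2482] end [345.5307 198.0815] visual angle 0.9209934279511894 resid px 0.5813061290972642
```

View pics/s15.png

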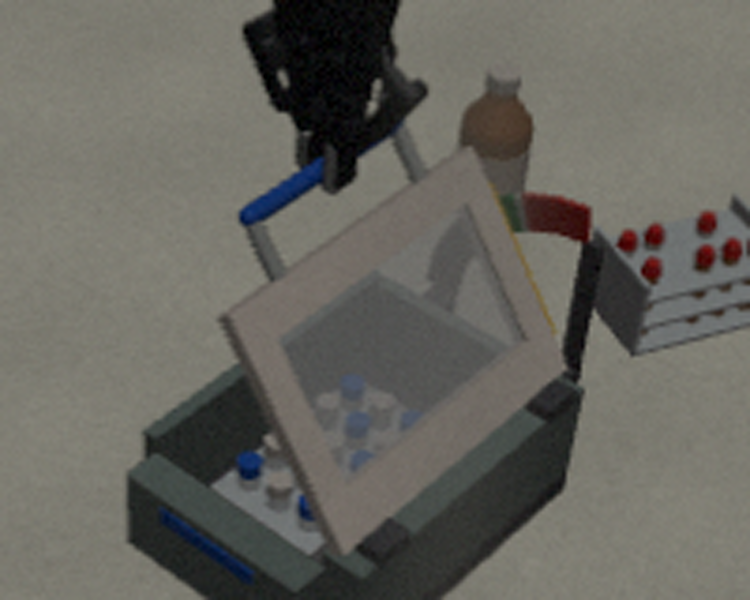

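View pics/w15.png

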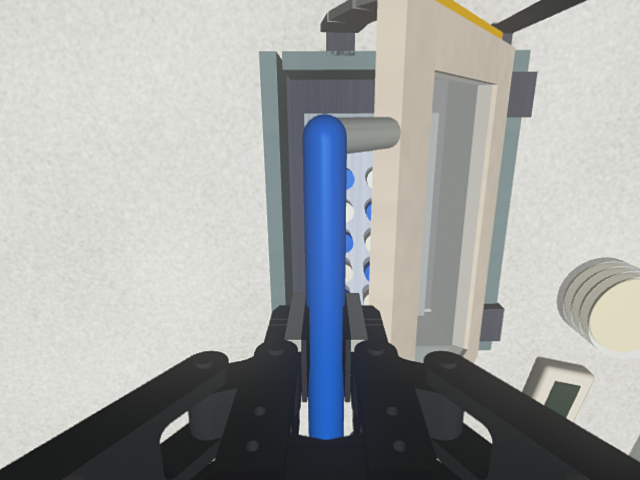

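Run:
```python
from h import *
for x in(-.057,.093):print((proj("scene",W(x,-.151,.092))-[280,140])*3.75)
s=env.sense();print(s['t'],np.abs(s['joint_velocities']).max());print(env.close_job())
```

```text
[123.235  469.5283]
[293.4285 589.566 ]
14.7667 0.0014660614987289432
the job is handed in; nothing more can be done
None
```

I pushed the tray home, raised the cover past its balance point into the red, and eased it back into the green band. The arm is still gripping the bar there, and I handed the job in at 14.8 s of the 54 s allowed.

- **Tray:** it met its stop, with about 20 N at the fingers and no further travel. The last picture shows its face within about 10 enlarged pixels (around 3 real ones) of where it should be when home.
- **Cover past balance:** it went to about 1.12 rad by the scene camera and 1.135 by the arm pose. It never went near the stop at 1.5.
- **Cover at the end:** it reads 0.92 rad by the camera and 0.94 by the arm pose, inside the green band (0.80 to 1.02). I took both from the bar rather than the pointer, which was hard to read behind the cover. The bar is still gripped, the wrist force is about 7 N and the joints are still.
- **Bystanders:** the bottle and rack look unmoved in the scene pictures. I didn't look at the beaker again, but the arm never went near it.

Two things did not go as expected:
- **First push missed:** the fingertips sit about 40 mm short of the stated TCP. They passed over the tray face without touching anything, so I backed out and repeated the push lower.
- **Bar arc slightly off:** while raising the cover, the path I commanded was about 5 mm off, which gave a brief side force of about 20 N. I corrected it partway up.

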